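Finish laying the supper tray

TASK

Finish laying the supper tray, where the bowl and chopsticks already lie: stand the drink can, the small tin, the shaker and the tea light upright in the four round seats along the tray's edge, each in the seat cut to its size, widest to narrowest, and right down on the seat's floor. Set them down rather than dropping them, let go of them all, and leave the kitchen's look-alikes (the capped spice jar, the mushroom and the big storage jar) standing where they are.

Things in the scene. Friction and masses are not known exactly. Their poses are not given: they have to be found in the camera images.
- tray: Light-wood tray, 320 (own x) x 292 x 16 mm, fixed; a bowl and chopsticks are fixed on its +y side. Origin: centre of its underside, z up. Four round seats, 6 mm deep (floor z 10 mm), in a row at y -90 mm: x -103, 80 across (can); x -19.5, 71 across (tin); x 53, 58 across (shaker); x 117, 52 across (tea light). The bowl: centre x 45, y 38, 116 across, rim 64 mm above the worktop.
- can: Drink can: upright metal cylinder 66 mm across, 115 mm tall, with a ring-pull top; the taller and wider of the two metal cans. About 0.35 kg. Origin: centre of its underside, z up its axis. Goes in the widest seat.
- tin: Small food tin: upright metal cylinder 57 mm across, 72 mm tall, the shorter of the two metal cans. About 0.18 kg. Origin: centre of its underside, z up its axis. Goes in the second widest seat.
- shaker: Shaker: upright, 44 mm across, 90 mm tall, clear straight body up to 70 mm, above it a grey domed, perforated top 34 mm across. About 0.1 kg. Origin: centre of its underside, z up its axis. Goes in the third seat.
- tea_light: Tea light: small candle in a thin metal cup, a flat disc 38 mm across and 15 mm tall, 15 g. In its seat it rises only 9 mm above the tray, close beside the shaker's seat: easiest while that is still empty. Origin: centre of its underside, z up its axis. Goes in the narrowest seat.
- cap_jar: Look-alike of the shaker, stays: spice jar 45 mm across, 106 mm tall, with a flat, full-width screw cap and no holes. Origin: centre of its underside.
- mushroom: Look-alike of the tea light, stays: pale button mushroom, 44 mm across, 38 mm tall, domed. Origin: centre of its underside.
- storage_jar: Look-alike of the tin, stays: big glass storage jar, 71 mm across and 90 mm tall, with a wide lid. Origin: centre of its underside.

How it is judged:
By the outcome, as a careful person would: the job done as asked, in the order asked, and still so for the second after the job is handed in, with the robot touching nothing.
It also fails if it takes over 88 s, if anything falls off the work surface, if the arm or the gripper's body presses on something with over 40 N, if the wrist force passes 120 N, or if a joint passes its speed limit or range.

ROBOT

A 6-joint arm with a two-finger parallel gripper is mounted at the origin on a cart in front of the work surface, level with it; the furniture and walls round the work are solid. World frame = base frame: x ahead of the robot, y to its left, z up, the work surface at z = 0. Lengths are in m, angles in degrees, forces in N, time in s.
With the tool pointing down it reaches from about 0.4 to 0.825 m from the base axis. Payload 7 kg.
Tool frame: the origin (TCP) lies between the finger pads; the fingertips stand 11 mm ahead of it and the grasp point (between the pads) lies 8 mm behind it; z points along the fingers, y is the direction in which the jaws open and shut (so a half turn about z gives the same grasp; the last joint's range is limited). The gripper opens to 85 mm and grips with 20 to 120 N. Pads are 22 mm wide; open, the fingers measure 114 mm over their backs; the gripper's body (76 mm by 85 mm) begins 54 mm behind the grasp point. The pads swing forward as they close: fully open they stand 13 mm farther back than shut.
Start: joints at [-50.243, 20.546, 0.682, 0, -70.136, -16.507], TCP at [0.266, -0.62, 0.242] pointing down, gripper open.
Joint ranges: [-176.03, 176.03], [-82.01, 121.73], [-58.28, 71.71], [-173.87, 95.51], [-174.79, -0.11], [-173.66, 173.66]. Speed limits (degrees/s): [136.94, 136.94, 172.46, 180, 180, 180].

INTERFACE

Orientations are given as [roll, pitch, yaw] about the fixed x, y, z axes, in that order (R = Rz(yaw) Ry(pitch) Rx(roll)).
In Python, from plant import arm, cams gives the robot as it stands.
- The arm moves only by the tool move_arm, never from a script. Its argument "steps" is a list of rows, each a list of 7 numbers: the finger opening in mm, from 0 to 85.4, then the shift along the tool's x, y, z in mm, then the turn, a rotation vector about the tool's x, y, z in degrees. In form: [[claw, tx, ty, tz, ax, ay, az], ...]. A call has 1 to 12 rows; each row is the pose to reach, as a shift and turn from the pose commanded when the call began, along the tool's axes at that moment; what a row does not reach only later rows make up. A row lasts 1/10 s, in which the tool goes at most 50 mm and 8.59 degrees, less where a joint would pass 70% of its speed; a pose out of reach is approached as far as the arm can. A call with a gripper value outside its range is refused whole. The fingers move at their own pace and stop on an object; the grip force is fixed at half the most. Time passes only in rows, so rows that repeat a pose let the fingers close. It gives the time, the measured TCP pose, the force and the opening at its end, in the units of the state.
- arm.observe(): the state, without advancing time (a new reading comes with each control period).
- cams.capture(name): name is "scene" or "side" or "wrist"; returns the picture (384x512x3 uint8, red, green, blue); there is no depth.
- cams.camera_model(name): a dict with "intrinsics" (3x3 intrinsics, pixels), "cam_to_world" (4x4, takes a point from camera to world coordinates); the wrist camera has in their place "tool_from_camera" (4x4, takes a point from camera to tool coordinates, whose origin is the TCP and whose axes are the flange's). Camera axes: x right, y up, looking along -z (the intrinsics and any distortion apply to the point x, -y, -z); pixel columns grow to the right and rows downward; lengths in m; the calibration is good to about 2 mm. The wrist camera is an equidistant fisheye: a pixel r from the principal point sees the ray r / f radians off the axis. A picture is of the moment at which its call begins: read the wrist's pose just before it. camera_model takes no time and is no camera call.
- arm.sign_off(): hands the job in, once; it reports no verdict.
The state is a dict: "clock": time; "q": joint angles; "qvel": joint speeds; "tau": joint torques, N m; "position": TCP position; "orientation": TCP orientation; "force": force on the tool from outside, world axes, zero at the start; "moment": the same for the moment, N m; "finger_gap": finger opening in m.
Only numpy, scipy, OpenCV 4.12 (cv2) and the standard library are available. Lean on these libraries where they do the work, as an engineer would, in place of code of your own. Each camera call takes 0.05 s, during which the arm holds its last target. There are 200 camera calls.

## Working session

There is one attempt and no reset: what is moved stays moved. The work goes in short steps, Python scripts to look and compute and a tool call to move; the robot and the scene stay as the last step left them, time stands still between calls to the robot, and variables do not carry over. Pictures are saved under pics/ and viewed, about 12 in all and at most 16, crops included, and the job is handed in when it is done.

Besides the shell and the picture viewer there is one more tool, called after "Request:" as a command line: name --pt "numbers of a row" for each row, then --argument value for the rest. move_arm: Moves the arm, as the interface text tells. Its arguments: {"type":"object","properties":{"steps":{"type":"array"}},"required":["steps"]}

```bash
ls; mkdir -p pics; python3 - <<'E'
from plant import arm,cams
import cv2,numpy as np
np.set_printoptions(precision=4,suppress=True)
for n in("scene","side"):
    cv2.imwrite(f"pics/{n}0.png",cv2.resize(cams.capture(n)[:,:,::-1],(800,600),interpolation=cv2.INTER_CUBIC))
    print(cams.camera_model(n))
print(cams.camera_model("wrist"));print(arm.observe())
cv2.imwrite("pics/wrist0.png",cams.capture("wrist")[:,:,::-1])
E
```

```text
pics
{'intrinsics': array([[354.3875,   0.    , 250.5487],
       [  0.    , 354.3875, 195.7145],
       [  0.    ,   0.    ,   1.    ]]), 'cam_to_world': array([[ 0.9219,  0.2185, -0.3199,  0.3127],
       [-0.3874,  0.5274, -0.7562, -0.7469],
       [ 0.0035,  0.8211,  0.5708,  0.5585],
       [ 0.    ,  0.    ,  0.    ,  1.    ]])}
{'intrinsics': array([[351.0564,   0.    , 252.1066],
       [  0.    , 351.0564, 195.9393],
       [  0.    ,   0.    ,   1.    ]]), 'cam_to_world': array([[-0.6192,  0.6871, -0.38  ,  0.2923],
       [-0.7851, -0.5485,  0.2876,  0.1852],
       [-0.0108,  0.4765,  0.8791,  0.8035],
       [ 0.    ,  0.    ,  0.    ,  1.    ]])}
{'intrinsics': array([[297.3186,   0.    , 255.5525],
       [  0.    , 297.3186, 190.2171],
       [  0.    ,   0.    ,   1.    ]]), 'tool_from_camera': array([[-0.0001,  0.958 ,  0.2868,  0.0749],
       [ 1.    ,  0.0002, -0.0004, -0.0011],
       [-0.0004,  0.2868, -0.958 , -0.1316],
       [ 0.    ,  0.    ,  0.    ,  1.    ]])}
{'clock': 0.1, 'q': array([-50.2423,  20.587 ,   0.6394,  -0.0177, -70.136 , -16.5075]), 'qvel': array([ 0.0742, -0.1419,  0.1379,  0.0954,  0.1408, -0.0406]), 'tau': array([ -0.0025, -58.4764,  29.4108,   6.9547,  -0.0032,   0.    ]), 'position': array([ 0.2663, -0.6198,  0.2415]), 'orientation': array([ 179.9151,   -0.0078, -156.7558]), 'force': array([ 0.369 , -0.8744,  0.3563]), 'moment': array([-0.0131,  0.0475, -0.0502]), 'finger_gap': 0.08532219039316156}
```

View pics/scene0.png

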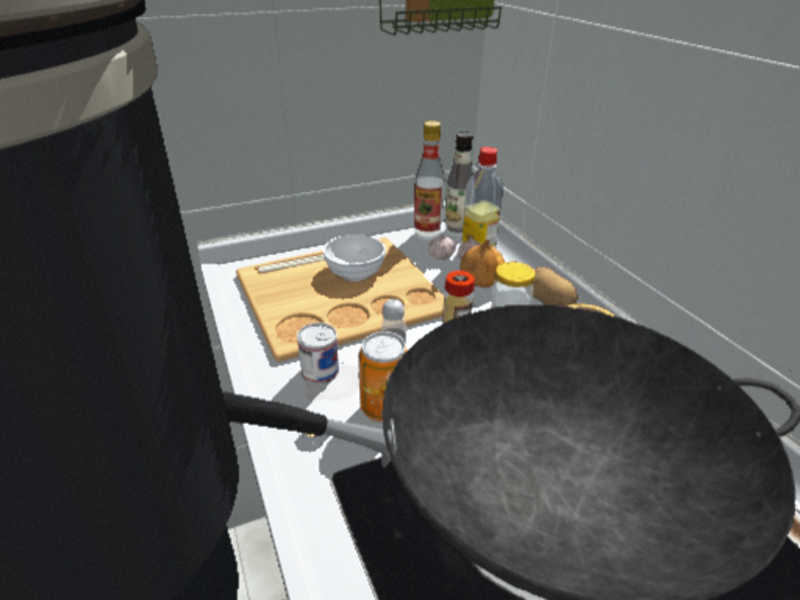

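View pics/side0.png

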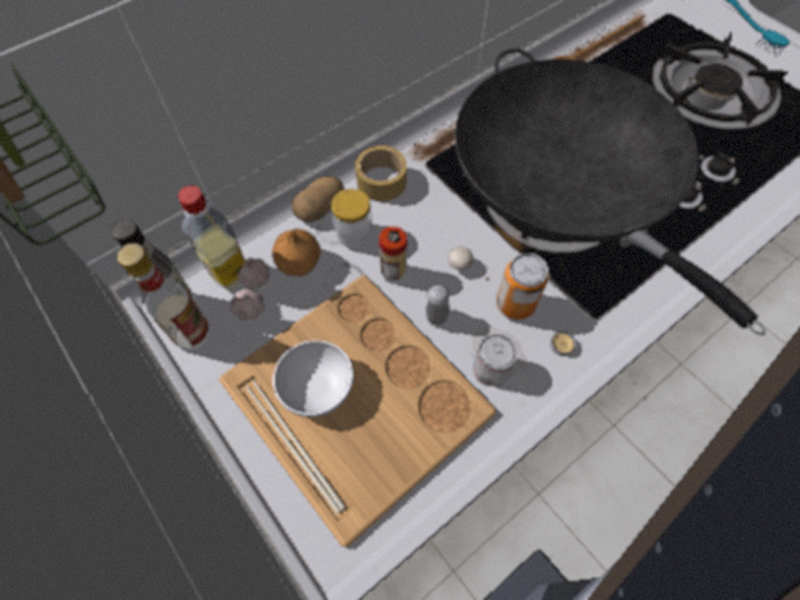

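The side view shows everything (800×600 px): seats at (445,405), (408,367), (378,334) and (353,307). The can top is at (530,269), tin top (496,349), shaker dome (437,290) and tea light (565,343). The wok handle ends near (755,322).

```bash
cat > h.py <<'E'
import numpy as np,cv2
from plant import arm,cams
from scipy.spatial.transform import Rotation as R
np.set_printoptions(precision=4,suppress=True)
def ray(name,u,v):
    m=cams.camera_model(name);K=m["intrinsics"];x=(u-K[0,2])/K[0,0];y=(v-K[1,2])/K[1,1]
    if name=="wrist":
        r=np.hypot(x,y);d=np.array([x/r*np.sin(r),-y/r*np.sin(r),-np.cos(r)])
        T=m["tool_from_camera"];s=arm.observe();W=np.eye(4);W[:3,:3]=R.from_euler("xyz",s["orientation"],degrees=True).as_matrix();W[:3,3]=s["position"];T=W@T
    else: d=np.array([x,-y,-1]);T=m["cam_to_world"]
    return T[:3,3],T[:3,:3]@d
def at(name,u,v,z):
    o,d=ray(name,u,v);return o+d*(z-o[2])/d[2]
E
python3 - <<'E'
from h import *
S=lambda u,v,z:at("side",u/1.5625,v/1.5625,z)
for n,u,v,z in[("can",530,269,.115),("tin",496,349,.072),("shaker",437,290,.086),("tea",565,343,.015),("mush",460,257,.02),("cap",393,238,.106),("stor",351,205,.09),("wokrimL",463,160,.12),("wokrimBot",560,235,.1),("handleroot",628,237,.1),("handleend",750,318,.15)]: print(n,S(u,v,z)[:2])
t=np.array([[-.103,-.09],[-.0195,-.09],[.053,-.09],[.117,-.09],[-.16,-.146],[.16,-.146],[-.16,.146],[.16,.146]])
p=[(445,406,.01),(408,367,.01),(378,335,.01),(353,307,.01),(494,411,.016),(362,278,.016),(346,545,.0),(222,379,.016)]
w=np.array([S(*q)[:2] for q in p]);print(w)
tc=t-t.mean(0);wc=w-w.mean(0);U,_,V=np.linalg.svd(tc.T@wc);A=(U@V).T;o=w.mean(0)-A@t.mean(0)
print("tray",o,np.degrees(np.arctan2(A[1,0],A[0,0])),A);print((t@A.T+o-w)*1000)
E
```

```text
can [ 0.5135 -0.2359]
tin [ 0.4605 -0.1261]
shaker [ 0.5837 -0.1176]
tea [ 0.4137 -0.2421]
mush [ 0.6356 -0.2182]
cap [ 0.6892 -0.1163]
stor [ 0.7935 -0.1103]
wokrimL [ 0.7324 -0.2979]
wokrimBot [ 0.5338 -0.3262]
handleroot [ 0.4652 -0.4057]
handleend [ 0.2655 -0.3874]
[[ 0.4542 -0.0289]
 [ 0.5374 -0.0249]
 [ 0.61   -0.0219]
 [ 0.6761 -0.0208]
 [ 0.4023 -0.0789]
 [ 0.7085 -0.0638]
 [ 0.3922  0.1999]
 [ 0.6973  0.2115]]
tray [0.5519 0.0662] 2.4963030745670207 [[ 0.9991 -0.0436]
 [ 0.0436  0.9991]]
[[-1.3658  0.7039]
 [-1.0948  0.4039]
 [-1.2863  0.5558]
 [-3.455   2.1633]
 [-3.8864 -7.7386]
 [ 9.5593 -8.8611]
 [-6.5345  5.2158]
 [ 8.0634  7.557 ]]
```

View pics/wrist0.png

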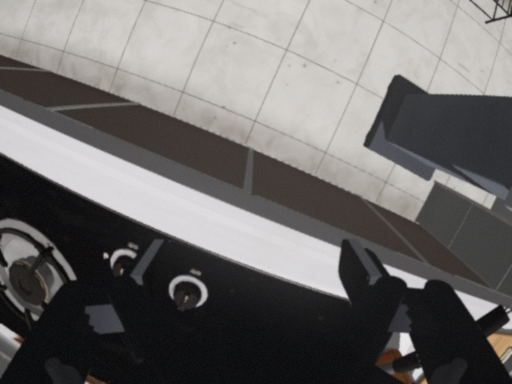

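Request:
move_arm --pt "85 0 0 -40 0 0 0" --pt "85 0 0 -80 0 0 0" --pt "85 -15 15 -120 0 0 2" --pt "85 -46 46 -120 0 0 5" --pt "85 -77 77 -120 0 0 8" --pt "85 -108 109 -120 0 0 11" --pt "85 -140 141 -120 0 0 14" --pt "85 -172 173 -120 0 0 17" --pt "85 -204 205 -120 0 0 20" --pt "85 -236 239 -110 0 0 22" --pt "85 -264 268 -85 0 0 23" --pt "85 -285 289 -60 0 0 23"

```text
clock: 1.35
position: [0.4147, -0.24, 0.3021]
orientation: [180.0, 0.1, -179.7]
force: [0.3, -0.5, -0.3]
finger_gap: 0.0849
```

```bash
python3 - <<'E'
from h import *
s=arm.observe();print(s["clock"],s["position"],s["orientation"],s["q"],s["force"],s["qvel"])
cv2.imwrite("pics/w1.png",cv2.resize(cams.capture("wrist")[:,:,::-1],(800,600),interpolation=cv2.INTER_CUBIC))
E
```

```text
1.35 [ 0.4147 -0.24    0.3021] [ 179.9947    0.1135 -179.7205] [ -6.4752  -0.4593 -17.5073  -0.0195 -72.8399 -83.2395] [ 0.329  -0.4898 -0.3303] [ 36.4367   2.3745 -31.0632   0.0524  32.3221 -34.9186]
```

View pics/w1.png

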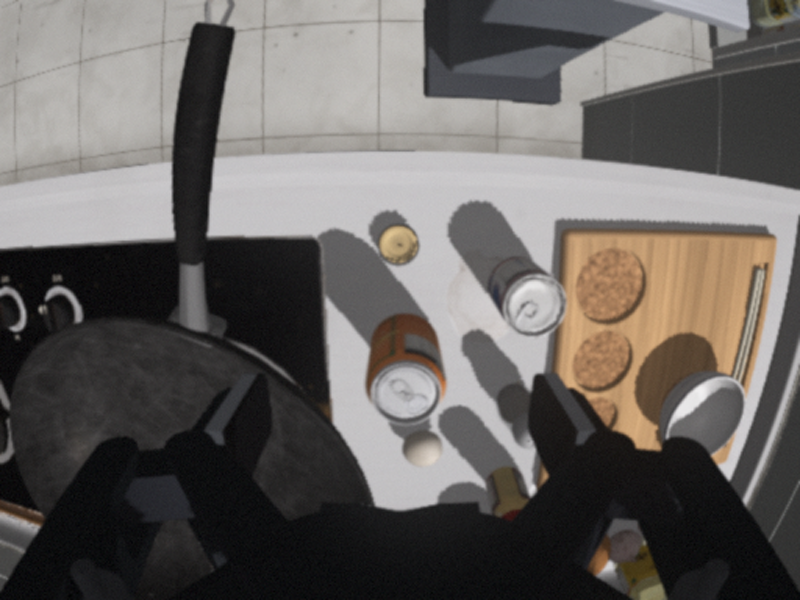

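The wrist view shows the tea light at (398,243), can top (406,391), tin top (533,303), and seat 1 (611,285) and seat 2 (602,360). The wok rim stays left of x=375, near the can.

```bash
python3 - <<'E'
import h;from h import *
class F:
    observe=staticmethod(lambda:dict(position=np.array([.4147,-.24,.3021]),orientation=[179.995,.1135,-179.72]))
real=h.arm;print(real.observe()["position"],real.observe()["orientation"]);h.arm=F
for n,u,v,z in[("tea",398.5,243,.015),("can",406,391,.115),("tin",533,303,.072),("seat1",611,285,.013),("seat2",602,360,.013),("mush",423,448,.025),("wokR",372,505,.1),("wokTop",140,320,.1),("wokmid",310,390,.1)]: print(n,at("wrist",u/1.5625,v/1.5625,z)[:2])
E
```

```text
[ 0.4138 -0.2371  0.2974] [ 179.8003   -0.1872 -179.7069]
tea [ 0.4146 -0.2423]
can [ 0.5119 -0.236 ]
tin [ 0.4536 -0.1292]
seat1 [ 0.453  -0.0279]
seat2 [ 0.5356 -0.0253]
mush [ 0.6302 -0.2154]
wokR [ 0.6451 -0.2662]
wokTop [ 0.462  -0.4628]
wokmid [ 0.5205 -0.3144]
```

Request:
move_arm --pt "60 0 0 0 0 0 0" --pt "60 0 0 45 0 0 0" --pt "60 0 0 90 0 0 0" --pt "60 0 0 135 0 0 0" --pt "60 0 0 180 0 0 0" --pt "60 0 0 220 0 0 0" --pt "60 0 0 245 0 0 0" --pt "60 0 0 260 0 0 0" --pt "60 0 0 265 0 0 0" --pt "60 0 0 265 0 0 0" --pt "60 0 0 265 0 0 0"

```text
clock: 2.5
position: [0.415, -0.2427, 0.0383]
orientation: [-180.0, 0.1, -179.8]
force: [0.2, -0.1, 0.0]
finger_gap: 0.06
```

```bash
python3 - <<'E'
from h import *
s=arm.observe();print(s["clock"],s["position"],s["orientation"],s["force"],s["finger_gap"])
cv2.imwrite("pics/w2.png",cams.capture("wrist")[:,:,::-1])
E
```

```text
2.5 [ 0.415  -0.2427  0.0383] [-179.9763    0.0851 -179.7643] [ 0.1514 -0.1208  0.0052] 0.05999113958837789
```

View pics/w2.png

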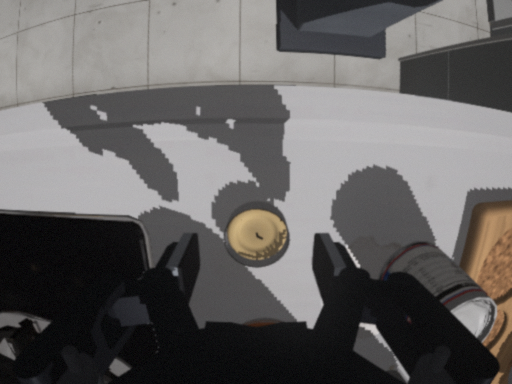

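The tea light sits centred between the fingers, at (257,236). I'll lower until the fingertips touch the worktop, to find the tip offset.

Request:
move_arm --pt "46 0 0 0 0 0 0" --pt "46 0 0 6 0 0 0" --pt "46 0 0 12 0 0 0" --pt "46 0 0 18 0 0 0" --pt "46 0 0 22 0 0 0" --pt "46 0 0 22 0 0 0" --pt "46 0 0 22 0 0 0"

```text
clock: 3.25
position: [0.4141, -0.2421, 0.0151]
orientation: [180.0, -0.0, -179.7]
force: [-0.9, 0.3, -0.5]
finger_gap: 0.046
```

Request:
move_arm --pt "46 0 0 2 0 0 0" --pt "46 0 0 4 0 0 0" --pt "46 0 0 4 0 0 0"

```text
clock: 3.55
position: [0.4141, -0.2421, 0.0111]
orientation: [180.0, -0.0, -179.8]
force: [-0.1, 0.4, -0.5]
finger_gap: 0.0462
```

Request:
move_arm --pt "46 0 0 1 0 0 0" --pt "46 0 0 2 0 0 0" --pt "46 0 0 2 0 0 0"

```text
clock: 3.85
position: [0.4141, -0.2421, 0.0092]
orientation: [180.0, -0.0, -179.8]
force: [-0.3, -1.3, -1.0]
finger_gap: 0.0458
```

Request:
move_arm --pt "46 0 0 1 0 0 0" --pt "46 0 0 2 0 0 0" --pt "46 0 0 2 0 0 0"

```text
clock: 4.15
position: [0.4143, -0.2421, 0.0086]
orientation: [-180.0, 0.0, -179.7]
force: [-4.6, 2.6, 20.7]
finger_gap: 0.0463
```

Request:
move_arm --pt "46 0 0 1 0 0 0" --pt "46 0 0 2 0 0 0" --pt "46 0 0 2 0 0 0"

```text
clock: 4.45
position: [0.4143, -0.2422, 0.0084]
orientation: [-180.0, 0.1, -179.7]
force: [-11.6, 7.9, 49.8]
finger_gap: 0.0462
```

Request:
move_arm --pt "46 0 0 -6 0 0 0" --pt "46 0 0 -12.5 0 0 0" --pt "46 0 0 -12.5 0 0 0" --pt "42 0 0 -12.5 0 0 0" --pt "38 0 0 -12.5 0 0 0" --pt "34 0 0 -12.5 0 0 0" --pt "30 0 0 -12.5 0 0 0" --pt "30 0 0 -12.5 0 0 0" --pt "30 0 0 -12.5 0 0 0"

```text
clock: 5.35
position: [0.414, -0.2422, 0.0178]
orientation: [-180.0, -0.0, -179.7]
force: [-2.0, 0.8, 7.6]
finger_gap: 0.0345
```

Request:
move_arm --pt "30 0 0 -5 0 0 0" --pt "30 0 0 -15 0 0 0" --pt "30 0 0 -30 0 0 0" --pt "30 0 0 -60 0 0 0" --pt "30 0 0 -60 0 0 0" --pt "30 0 0 -60 0 0 0"

```text
clock: 5.95
position: [0.4148, -0.2422, 0.0788]
orientation: [-180.0, 0.1, -179.8]
force: [0.1, 0.5, -0.5]
finger_gap: 0.0345
```

```bash
python3 - <<'E'
from h import *
s=arm.observe();print(s["clock"],s["position"],s["orientation"],s["force"],s["finger_gap"])
a=cams.capture("wrist")[130:330,130:390,::-1];b=cams.capture("side")[130:280,230:460,::-1]
a=cv2.resize(a,(400,308),interpolation=3);b=cv2.resize(b,(400,261),interpolation=3)
cv2.imwrite("pics/w3.png",np.hstack([a[:261],b]))
E
```

```text
5.95 [ 0.4148 -0.2422  0.0788] [-179.9908    0.1339 -179.7574] [ 0.1177  0.5426 -0.516 ] 0.03453462879812448
```

View pics/w3.png

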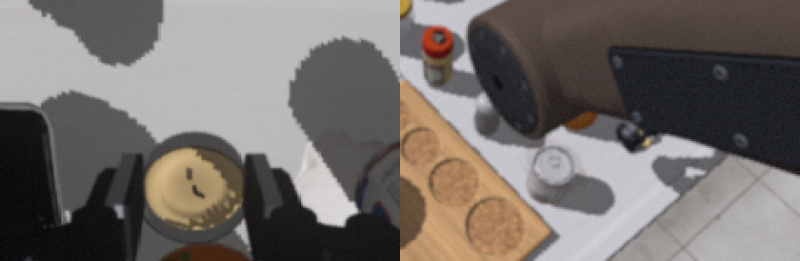

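```bash
python3 - <<'E'
from h import *
print(at("wrist",255.4,249,.076),at("wrist",255.4,249,.073), arm.observe()["position"])
E
```

```text
[ 0.4102 -0.2438  0.076 ] [ 0.4118 -0.2437  0.073 ] [ 0.4138 -0.242   0.0775]
```

Request:
move_arm --pt "30 0 0 -40 0 0 0" --pt "30 0 0 -80 0 0 0" --pt "30 -15 12 -105 0 0 0" --pt "30 -50 42 -120 0 0 0" --pt "30 -85 72 -120 0 0 -1" --pt "30 -120 101 -120 0 0 -2" --pt "30 -155 131 -120 0 0 -2.3" --pt "30 -190 160 -115 0 0 -2.3" --pt "30 -220 186 -100 0 0 -2.3" --pt "30 -245 207 -80 0 0 -2.3" --pt "30 -257 217 -60 0 0 -2.3" --pt "30 -262 221 -45 0 0 -2.3"

```text
clock: 7.25
position: [0.6751, -0.0189, 0.1193]
orientation: [-180.0, -0.2, -177.4]
force: [0.3, -0.1, -0.7]
finger_gap: 0.0343
```

Request:
move_arm --pt "30 0 0 15 0 0 0" --pt "30 0 0 30 0 0 0" --pt "30 0 0 40 0 0 0" --pt "30 0 0 40 0 0 0" --pt "30 0 0 40 0 0 0"

```text
clock: 7.75
position: [0.6753, -0.0205, 0.0834]
orientation: [-180.0, 0.0, -177.5]
force: [0.2, 0.0, 0.6]
finger_gap: 0.0346
```

```bash
python3 - <<'E'
from h import *
s=arm.observe();print(s["clock"],s["position"],s["orientation"],s["force"],s["finger_gap"])
cv2.imwrite("pics/w4.png",cv2.resize(cams.capture("wrist")[:,:,::-1],(800,600),interpolation=3))
E
```

```text
7.75 [ 0.6753 -0.0205  0.0834] [-179.9924    0.0364 -177.472 ] [0.2394 0.0458 0.5959] 0.03460212030641837
```

View pics/w4.png

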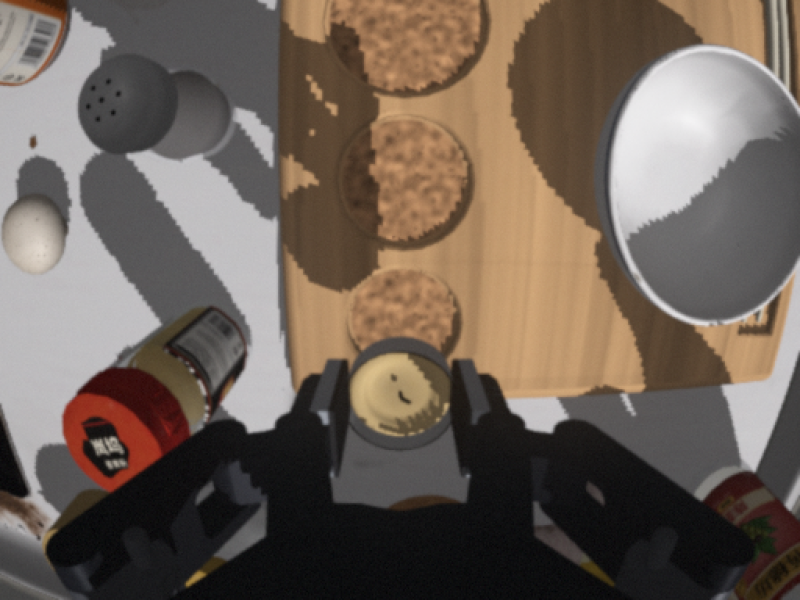

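Seat 4 is centred at about (405,321), seat 3 at (405,181). The tea light is held level at (401,398). The shaker's perforated dome is at (127,103) and its base around (180,125).

```bash
python3 - <<'E'
from h import *
s=arm.observe();print(s["position"],s["orientation"])
W=lambda u,v,z:at("wrist",u/1.5625,v/1.5625,z)[:2]
print("s3",W(405,181,.016),[W(*p,.016) for p in((338,181),(473,181),(405,113),(405,248))]);print("s4",W(405,321,.016),[W(*p,.016) for p in((346,321),(463,321),(405,266))])
b=s["position"][2]-.0178
print("tea",W(401,392,b+.014));print("shk",W(127,103,.085))
E
```

```text
[ 0.6756 -0.0203  0.0839] [ 179.997     0.0867 -177.4659]
s3 [ 0.6095 -0.0224] [array([ 0.6105, -0.051 ]), array([0.6078, 0.0067]), array([ 0.5802, -0.0237]), array([ 0.6386, -0.0211])]
s4 [ 0.6723 -0.0195] [array([ 0.6736, -0.0464]), array([0.6712, 0.0071]), array([ 0.6467, -0.0207])]
tea [ 0.6744 -0.0214]
shk [ 0.5814 -0.1105]
```

Request:
move_arm --pt "30 1.5 1.5 10 0 0 0" --pt "30 1.5 1.5 25 0 0 0" --pt "30 1.5 1.5 40 0 0 0" --pt "30 1.5 1.5 48 0 0 0" --pt "30 1.5 1.5 51 0 0 0" --pt "30 1.5 1.5 53 0 0 0" --pt "30 1.5 1.5 54 0 0 0" --pt "30 1.5 1.5 54.5 0 0 0" --pt "30 1.5 1.5 54.5 0 0 0"

```text
clock: 8.7
position: [0.6739, -0.0185, 0.0287]
orientation: [180.0, 0.0, -177.4]
force: [-0.1, -0.0, 0.2]
finger_gap: 0.0342
```

Request:
move_arm --pt "30 0 0 0.5 0 0 0" --pt "30 0 0 1 0 0 0" --pt "30 0 0 1.5 0 0 0" --pt "30 0 0 1.5 0 0 0"

```text
clock: 9.1
position: [0.6739, -0.0185, 0.0279]
orientation: [-180.0, 0.1, -177.4]
force: [-2.5, 1.0, 6.9]
finger_gap: 0.0346
```

Request:
move_arm --pt "36 0 0 0 0 0 0" --pt "42 0 0 -0.5 0 0 0" --pt "48 0 0 -1 0 0 0" --pt "52 0 0 -1 0 0 0" --pt "52 0 0 -2 0 0 0" --pt "52 0 0 -10 0 0 0" --pt "52 0 0 -35 0 0 0" --pt "52 0 0 -70 0 0 0" --pt "52 0 0 -110 0 0 0" --pt "60 0 0 -150 0 0 0" --pt "60 0 0 -160 0 0 0" --pt "60 0 0 -160 0 0 0"

```text
clock: 10.3
position: [0.6749, -0.0184, 0.1901]
orientation: [180.0, 0.3, -177.4]
force: [-0.1, -0.7, 0.3]
finger_gap: 0.0602
```

```bash
python3 - <<'E'
from h import *
s=arm.observe();print(s["clock"],s["position"],s["orientation"],s["force"],s["finger_gap"])
cv2.imwrite("pics/w5.png",cv2.resize(cams.capture("wrist")[:,:,::-1],(800,600),interpolation=3))
E
```

```text
10.3 [ 0.6749 -0.0184  0.1901] [ 179.9561    0.2969 -177.4385] [-0.0617 -0.7304  0.2992] 0.06019020077122357
```

View pics/w5.png

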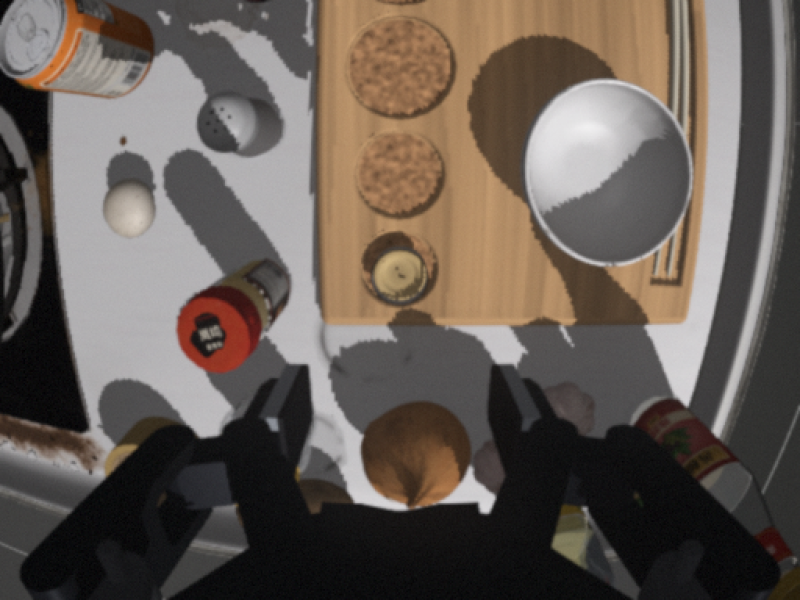

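The tea light lies flat inside seat 4, at (400,275). The shaker is next.

Request:
move_arm --pt "65 20 -19 0 0 0 0" --pt "65 50 -47 0 0 0 0" --pt "65 80 -76 10 0 0 0" --pt "65 96 -91 30 0 0 0" --pt "65 96 -91 40 0 0 0" --pt "65 96 -91 40 0 0 0" --pt "65 96 -91 40 0 0 0"

```text
clock: 11.05
position: [0.5822, -0.1134, 0.1462]
orientation: [-180.0, -0.1, -177.4]
force: [0.5, -0.4, 1.0]
finger_gap: 0.0652
```

```bash
python3 - <<'E'
from h import *
s=arm.observe();print(s["clock"],s["position"],s["orientation"],s["force"],s["finger_gap"])
cv2.imwrite("pics/w6.png",cams.capture("wrist")[:,:,::-1])
E
```

```text
11.05 [ 0.5822 -0.1134  0.1462] [-179.9809   -0.0693 -177.4218] [ 0.5232 -0.4486  1.0454] 0.06521202091191494
```

View pics/w6.png

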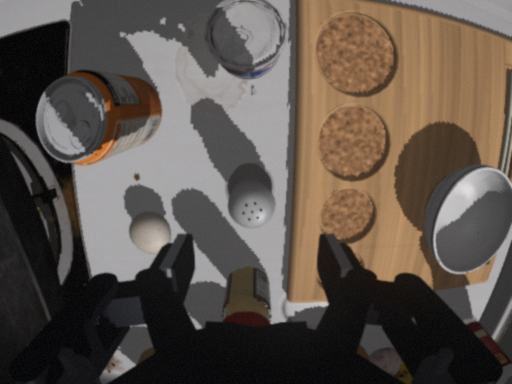

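Shaker dome at (252,207), body behind it around (249,188). Tin top at (246,37), can top at (72,118).

```bash
python3 - <<'E'
from h import *
print(arm.observe()["position"])
for n,u,v,z in(("dome",252,207,.08),("dome",252,207,.086),("bodybot",249,184,.01),("tin",246,37,.072),("can",72,118,.115),("s1",355,54,.014),("s2",353,142,.014),("s3",347.5,215,.014)):print(n,at("wrist",u,v,z)[:2])
E
```

```text
[ 0.5826 -0.1133  0.1467]
dome [ 0.5801 -0.1175]
dome [ 0.5779 -0.1175]
bodybot [ 0.5827 -0.121 ]
tin [ 0.4614 -0.1269]
can [ 0.5154 -0.2323]
s1 [ 0.4549 -0.0307]
s2 [ 0.5367 -0.0268]
s3 [ 0.6087 -0.0229]
```

Request:
move_arm --pt "65 1 -4.5 20 0 0 0" --pt "65 1 -4.5 45 0 0 0" --pt "65 1 -4.5 70 0 0 0" --pt "65 1 -4.5 90 0 0 0" --pt "65 1 -4.5 102 0 0 0" --pt "60 1 -4.5 104 0 0 0" --pt "54 1 -4.5 104 0 0 0" --pt "48 1 -4.5 104 0 0 0" --pt "42 1 -4.5 104 0 0 0" --pt "35 1 -4.5 104 0 0 0" --pt "35 1 -4.5 104 0 0 0" --pt "35 1 -4.5 104 0 0 0"

```text
clock: 12.3
position: [0.582, -0.1183, 0.0446]
orientation: [-180.0, 0.2, -177.4]
force: [-1.5, 1.0, 6.9]
finger_gap: 0.0378
```

Request:
move_arm --pt "35 0 0 -10 0 0 0" --pt "35 0 0 -35 0 0 0" --pt "35 0 0 -60 0 0 0" --pt "35 -8 22 -70 0 0 0" --pt "35 -18 50 -70 0 0 0" --pt "35 -27 78 -70 0 0 0" --pt "35 -32 94 -65 0 0 0" --pt "35 -32 94 -50 0 0 0" --pt "35 -32 94 -45 0 0 0" --pt "35 -32 94 -45 0 0 0"

```text
clock: 13.3
position: [0.6079, -0.0233, 0.087]
orientation: [-180.0, -0.1, -177.5]
force: [0.3, -0.0, -0.8]
finger_gap: 0.0375
```

```bash
python3 - <<'E'
from h import *
s=arm.observe();print(s["clock"],s["position"],s["orientation"],s["force"],s["finger_gap"])
cv2.imwrite("pics/w7.png",cams.capture("wrist")[:,:,::-1])
E
```

```text
13.3 [ 0.6079 -0.0233  0.087 ] [-179.9766   -0.127  -177.463 ] [ 0.2857 -0.0298 -0.7846] 0.0374979178130201
```

View pics/w7.png

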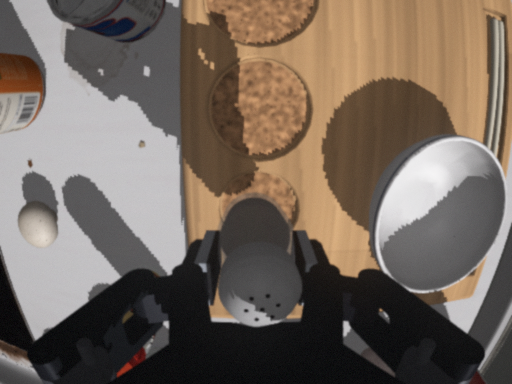

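Shaker held upright. Its base's near edge is at (256,196), and the rim of seat 3 at (259,170).

```bash
python3 - <<'E'
from h import *
print(arm.observe()["position"])
print("s3",at("wrist",259,170,.016)+[.029,.0013,0],"base",at("wrist",256,196,.043)+[.022,.001,0])
E
```

```text
[ 0.6084 -0.0235  0.0876]
s3 [ 0.609  -0.0226  0.016 ] base [ 0.6125 -0.0246  0.043 ]
```

Request:
move_arm --pt "35 1 1 10 0 0 0" --pt "35 1 1 20 0 0 0" --pt "35 1 1 26 0 0 0" --pt "35 1 1 29 0 0 0" --pt "35 1 1 31 0 0 0" --pt "35 1 1 32 0 0 0" --pt "35 1 1 32.5 0 0 0" --pt "35 1 1 32.5 0 0 0"

```text
clock: 14.15
position: [0.6079, -0.0219, 0.0555]
orientation: [180.0, 0.0, -177.4]
force: [-0.2, -0.5, -1.4]
finger_gap: 0.0378
```

Request:
move_arm --pt "35 0 0 0.5 0 0 0" --pt "35 0 0 1 0 0 0" --pt "35 0 0 1 0 0 0"

```text
clock: 14.45
position: [0.608, -0.0219, 0.0547]
orientation: [180.0, 0.0, -177.4]
force: [-1.0, 0.7, 2.2]
finger_gap: 0.0377
```

Request:
move_arm --pt "35 0 0 0.5 0 0 0" --pt "42 0 0 0 0 0 0" --pt "50 0 0 0 0 0 0" --pt "58 0 0 0 0 0 0" --pt "62 0 0 0 0 0 0" --pt "62 0 0 -5 0 0 0" --pt "62 0 0 -25 0 0 0" --pt "62 0 0 -55 0 0 0" --pt "62 0 0 -95 0 0 0" --pt "75 0 0 -125 0 0 0" --pt "75 0 0 -130 0 0 0"

```text
clock: 15.55
position: [0.6099, -0.0218, 0.1893]
orientation: [180.0, 0.4, -177.4]
force: [0.4, 0.6, 0.7]
finger_gap: 0.0746
```

Request:
move_arm --pt "75 25 -16 0 0 0 0" --pt "75 60 -39 0 0 0 0" --pt "75 95 -61 0 0 0 0" --pt "75 128 -83 10 0 0 0" --pt "75 148 -96 25 0 0 0" --pt "75 152 -98 40 0 0 0" --pt "75 152 -98 40 0 0 0" --pt "75 152 -98 40 0 0 0"

```text
clock: 16.35
position: [0.4606, -0.1267, 0.1446]
orientation: [-180.0, -0.0, -177.4]
force: [-0.1, -0.4, 0.2]
finger_gap: 0.0753
```

```bash
python3 - <<'E'
from h import *
s=arm.observe();print(s["clock"],s["position"],s["orientation"],s["force"],s["finger_gap"])
cv2.imwrite("pics/w8.png",cams.capture("wrist")[:,:,::-1])
E
```

```text
16.35 [ 0.4606 -0.1267  0.1446] [-179.9842   -0.0096 -177.4446] [-0.13   -0.4201  0.1989] 0.07529226609256659
```

View pics/w8.png

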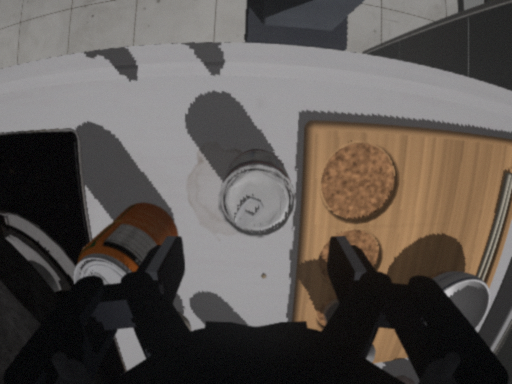

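Tin top centre at (256,199), seat 1 at (358,181), seat 2's visible rim top at (354,231).

```bash
python3 - <<'E'
from h import *
print(arm.observe()["position"],at("wrist",256,199,.072),"s1",at("wrist",358.5,181,.014))
E
```

```text
[ 0.4611 -0.1265  0.1449] [ 0.4547 -0.1281  0.072 ] s1 [ 0.4519 -0.0305  0.014 ]
```

Request:
move_arm --pt "75 3 -1 20 0 0 0" --pt "75 3 -1 50 0 0 0" --pt "75 3 -1 80 0 0 0" --pt "75 3 -1 100 0 0 0" --pt "72 3 -1 109 0 0 0" --pt "66 3 -1 110 0 0 0" --pt "62 3 -1 110 0 0 0" --pt "57 3 -1 110 0 0 0" --pt "52 3 -1 110 0 0 0" --pt "45 3 -1 110 0 0 0" --pt "45 3 -1 110 0 0 0" --pt "45 3 -1 110 0 0 0"

```text
clock: 17.6
position: [0.4584, -0.1276, 0.0357]
orientation: [180.0, 0.2, -177.4]
force: [-0.4, 2.0, 6.1]
finger_gap: 0.0562
```

Request:
move_arm --pt "45 0 0 -10 0 0 0" --pt "45 0 0 -35 0 0 0" --pt "45 -8 10 -60 0 0 0" --pt "45 -27 32 -65 0 0 0" --pt "45 -48 57 -65 0 0 0" --pt "45 -68 81 -62 0 0 0" --pt "45 -80 95 -52 0 0 0" --pt "45 -83.5 98.5 -45 0 0 0" --pt "45 -83.5 98.5 -45 0 0 0" --pt "45 -83.5 98.5 -45 0 0 0"

```text
clock: 18.6
position: [0.5353, -0.0264, 0.0789]
orientation: [-180.0, -0.1, -177.5]
force: [-0.3, 0.6, -2.1]
finger_gap: 0.0565
```

```bash
python3 - <<'E'
from h import *
s=arm.observe();print(s["clock"],s["position"],s["orientation"],s["force"],s["finger_gap"])
cv2.imwrite("pics/w9.png",cams.capture("wrist")[:,:,::-1])
E
```

```text
18.6 [ 0.5353 -0.0264  0.0789] [-179.9785   -0.0988 -177.4712] [-0.3173  0.6351 -2.0528] 0.056497904906334676
```

View pics/w9.png

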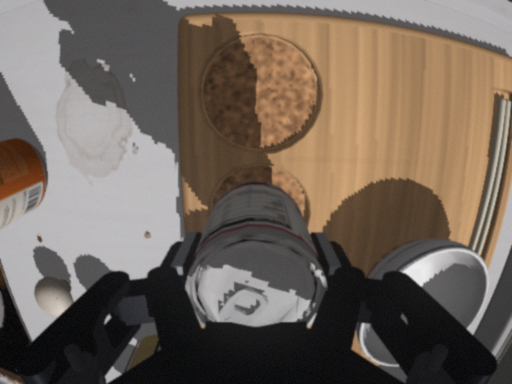

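Tin upright in the grip. Its base's near edge is at (256,184), seat 2's rim at (261,164), and seat 1's centre at (261,91).

```bash
python3 - <<'E'
from h import *
print(arm.observe()["position"])
print("s2",at("wrist",261,164.5,.016)+[.0355,.0015,0],"base",at("wrist",256,184,.043)+[.0285,.001,0],"s1",at("wrist",261,91,.014))
E
```

```text
[ 0.5355 -0.0265  0.0792]
s2 [ 0.5369 -0.0244  0.016 ] base [ 0.5361 -0.0281  0.043 ] s1 [ 0.4526 -0.0282  0.014 ]
```

Request:
move_arm --pt "45 -1 2.5 10 0 0 0" --pt "45 -1 2.5 20 0 0 0" --pt "45 -1 2.5 26 0 0 0" --pt "45 -1 2.5 29 0 0 0" --pt "45 -1 2.5 31 0 0 0" --pt "45 -1 2.5 32 0 0 0" --pt "45 -1 2.5 33 0 0 0" --pt "45 -1 2.5 33 0 0 0"

```text
clock: 19.45
position: [0.5373, -0.0231, 0.0464]
orientation: [180.0, 0.0, -177.4]
force: [0.4, -0.7, -0.9]
finger_gap: 0.0561
```

Request:
move_arm --pt "45 0 0 0.5 0 0 0" --pt "45 0 0 1 0 0 0" --pt "45 0 0 1 0 0 0"

```text
clock: 19.75
position: [0.5374, -0.0231, 0.0457]
orientation: [180.0, 0.0, -177.4]
force: [-1.9, 0.3, 3.4]
finger_gap: 0.0566
```

Request:
move_arm --pt "52 0 0 0.3 0 0 0" --pt "60 0 0 0 0 0 0" --pt "68 0 0 0 0 0 0" --pt "74 0 0 0 0 0 0" --pt "74 0 0 -5 0 0 0" --pt "74 0 0 -25 0 0 0" --pt "74 0 0 -60 0 0 0" --pt "74 0 0 -100 0 0 0" --pt "85 0 0 -140 0 0 0" --pt "85 0 0 -165 0 0 0" --pt "85 0 0 -175 0 0 0"

```text
clock: 20.85
position: [0.5384, -0.023, 0.2238]
orientation: [180.0, 0.3, -177.4]
force: [-0.4, 0.1, -0.3]
finger_gap: 0.0849
```

Request:
move_arm --pt "85 2 -12 0 0 0 6" --pt "85 7 -45 0 0 0 13" --pt "85 13 -80 0 0 0 20" --pt "85 19 -115 0 0 0 27" --pt "85 25 -150 0 0 0 34" --pt "85 30 -185 0 0 0 41" --pt "85 33 -205 10 0 0 45" --pt "85 34 -211 25 0 0 45" --pt "85 34 -211 30 0 0 45" --pt "85 34 -211 30 0 0 45" --pt "85 34 -211 30 0 0 45"

```text
clock: 21.95
position: [0.5129, -0.235, 0.1906]
orientation: [-180.0, 0.0, 137.6]
force: [0.1, 0.1, -1.3]
finger_gap: 0.0851
```

```bash
python3 - <<'E'
from h import *
s=arm.observe();print(s["clock"],s["position"],s["orientation"],s["force"],s["finger_gap"],s["q"])
cv2.imwrite("pics/w10.png",cams.capture("wrist")[:,:,::-1])
E
```

```text
21.95 [ 0.5129 -0.235   0.1906] [-179.9912    0.0008  137.6039] [ 0.1133  0.1195 -1.2825] 0.08510841230084293 [  -4.7347   12.4756  -17.7479    0.0087  -59.7812 -127.6658]
```

View pics/w10.png

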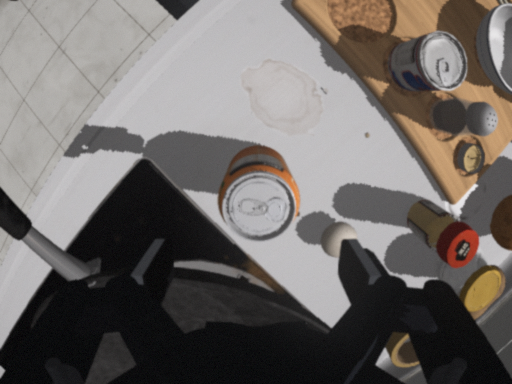

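Can top centre at (259,204), between the fingers. The wok rim is close on the camera's far side, so I'll check its height and clearance from the two earlier views.

```bash
python3 - <<'E'
import h;from h import *
from scipy.optimize import least_squares
print("can",at("wrist",259.5,204,.115))
S=[(457,140),(475,192),(515,222),(560,234),(610,231),(660,208),(690,170),(640,85),(580,62),(505,75)]
Wp=[(372,505),(345,435),(310,390),(240,345),(140,320),(60,335)]
s=[ray("side",u/1.5625,v/1.5625) for u,v in S]
class F: observe=staticmethod(lambda:dict(position=np.array([.4147,-.24,.3021]),orientation=[179.995,.1135,-179.72]))
h.arm=F; s+=[ray("wrist",u/1.5625,v/1.5625) for u,v in Wp]
def f(p):
    cx,cy,r,z,a,b=p;out=[]
    n=np.array([a,b,1]);c=np.array([cx,cy,z])
    for o,d in s:
        P=o+d*((c-o)@n)/(d@n);out.append(np.linalg.norm(P-c)-r)
    return np.array(out)
r=least_squares(f,[.6,-.45,.17,.12,0,0]);print(r.x,r.fun*1000)
c=r.x;q=np.array([.513,-.236]);print("dist can axis to rim",np.hypot(*(q-c[:2]))-c[2], "dir",(c[:2]-q)/np.hypot(*(c[:2]-q)))
E
```

```text
can [ 0.5136 -0.2342  0.115 ]
[ 0.6382 -0.4468  0.1858  0.1396 -0.007   0.0569] [-0.5992  1.6898  0.1747 -3.9119 -8.2089 -8.3246  1.2596 -3.8075  3.3594
 -1.05   -2.387   1.9317  6.4034  5.3905  2.9271  5.1529]
dist can axis to rim 0.05942578975592358 dir [ 0.5107 -0.8597]
```

Request:
move_arm --pt "85 0 0 15 0 0 0" --pt "85 0 0 40 0 0 0" --pt "85 0 0 70 0 0 0" --pt "85 0 0 92 0 0 0" --pt "85 0 0 102 0 0 0" --pt "80 0 0 103 0 0 0" --pt "74 0 0 103 0 0 0" --pt "69 0 0 103 0 0 0" --pt "64 0 0 103 0 0 0" --pt "55 0 0 103 0 0 0" --pt "55 0 0 103 0 0 0" --pt "55 0 0 103 0 0 0"

```text
clock: 23.2
position: [0.5144, -0.2358, 0.0896]
orientation: [179.9, 0.2, 137.6]
force: [0.2, 1.5, 8.5]
finger_gap: 0.0631
```

Request:
move_arm --pt "55 0 0 -10 0 0 0" --pt "55 0 0 -35 0 0 0" --pt "55 4 2 -55 0 0 0" --pt "55 20 12 -60 0 0 -6" --pt "55 50 30 -60 0 0 -13" --pt "55 82 50 -60 0 0 -20" --pt "55 114 69 -60 0 0 -27" --pt "55 144 87 -60 0 0 -34" --pt "55 168 102 -58 0 0 -41" --pt "55 180 110 -50 0 0 -45" --pt "55 184 112 -45 0 0 -45" --pt "55 184 112 -45 0 0 -45"

```text
clock: 24.4
position: [0.4517, -0.0284, 0.1321]
orientation: [-180.0, -0.1, -177.5]
force: [0.9, -0.6, -3.7]
finger_gap: 0.0628
```

```bash
python3 - <<'E'
from h import *
s=arm.observe();print(s["clock"],s["position"],s["orientation"],s["force"],s["finger_gap"])
cv2.imwrite("pics/w11.png",cams.capture("wrist")[:,:,::-1])
E
```

```text
24.4 [ 0.4517 -0.0284  0.1321] [-179.9938   -0.0663 -177.4941] [ 0.9185 -0.5882 -3.6968] 0.06276604979416966
```

View pics/w11.png

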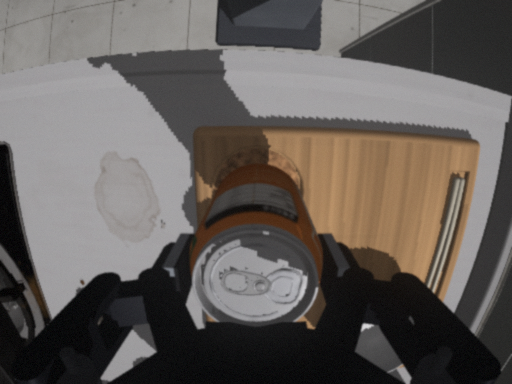

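Can held upright. Its base's near edge is at (256,166), and the rim of seat 1 at (260,149).

```bash
python3 - <<'E'
from h import *
print(arm.observe()["position"])
print("s1",at("wrist",260,149,.016)+[.04,.0017,0],"base",at("wrist",256,166,.0425)+[.033,.0014,0])
E
```

```text
[ 0.4522 -0.0288  0.1324]
s1 [ 0.4557 -0.0266  0.016 ] base [ 0.4579 -0.0299  0.0425]
```

Request:
move_arm --pt "55 0 1.5 10 0 0 0" --pt "55 0 1.5 20 0 0 0" --pt "55 0 1.5 26 0 0 0" --pt "55 0 1.5 29 0 0 0" --pt "55 0 1.5 31 0 0 0" --pt "55 0 1.5 32 0 0 0" --pt "55 0 1.5 32.5 0 0 0" --pt "55 0 1.5 32.5 0 0 0"

```text
clock: 25.25
position: [0.4526, -0.027, 0.1]
orientation: [180.0, 0.0, -177.4]
force: [-0.4, 0.6, -3.0]
finger_gap: 0.0627
```

Request:
move_arm --pt "55 0 0 0.5 0 0 0" --pt "55 0 0 1 0 0 0" --pt "55 0 0 1 0 0 0"

```text
clock: 25.55
position: [0.4533, -0.0269, 0.0997]
orientation: [180.0, 0.1, -177.4]
force: [-0.7, 0.6, 5.6]
finger_gap: 0.0623
```

Contact came at the expected height. Releasing and retreating.

Request:
move_arm --pt "62 0 0 0.2 0 0 0" --pt "70 0 0 0 0 0 0" --pt "78 0 0 0 0 0 0" --pt "84 0 0 0 0 0 0" --pt "84 0 0 -5 0 0 0" --pt "84 0 0 -25 0 0 0" --pt "84 0 0 -60 0 0 0" --pt "84 0 0 -100 0 0 0" --pt "84 0 0 -140 0 0 0" --pt "84 0 -30 -150 0 0 0" --pt "84 0 -70 -150 0 0 0" --pt "84 0 -110 -150 0 0 0"

```text
clock: 26.75
position: [0.4575, -0.1379, 0.2501]
orientation: [180.0, 0.1, -177.4]
force: [1.2, 0.2, 0.0]
finger_gap: 0.0842
```

Request:
move_arm --pt "84 0 -45 0 0 0 0" --pt "84 0 -70 0 0 0 0" --pt "84 0 -70 0 0 0 0" --pt "84 0 -70 0 0 0 0"

```text
clock: 27.15
position: [0.4601, -0.2074, 0.2487]
orientation: [180.0, -0.0, -177.6]
force: [-1.2, -0.0, -0.5]
finger_gap: 0.0838
```

```bash
python3 - <<'E'
from h import *
s=arm.observe();print(s["clock"],s["position"],s["force"],s["finger_gap"])
a=cams.capture("side")[100:360,60:400,::-1];b=cams.capture("wrist")[40:330,250:,::-1]
cv2.imwrite("pics/end.png",np.hstack([cv2.resize(a,(420,321),interpolation=3),cv2.resize(b,(370,321),interpolation=3)]))
E
```

```text
27.15 [ 0.4601 -0.2074  0.2487] [-1.1786 -0.0305 -0.5135] 0.08380658302912072
```

View pics/end.png

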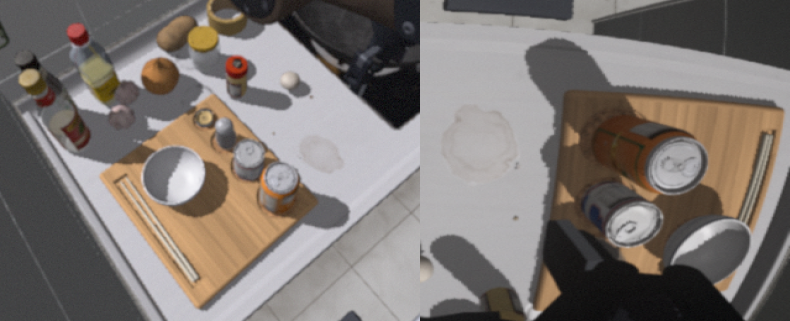

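All four stand upright in their seats, at (280,185), (250,157), (224,132) and (205,118) in the left half. The look-alikes haven't moved. Handing in.

```bash
python3 -c "
from plant import arm
print(arm.sign_off())"
```

```text
the job is handed in; nothing more can be done
None
```

I put all four items upright in their own seats, let go of them, and handed the job in at about 27 s of the 88 s allowed. I placed the tea light first, while the shaker's seat beside it was still empty, then the shaker, the tin and the can.

- **Placing:** I lowered each item slowly until it touched, with contact forces of about 2–7 N. Each touched within about 0.2 mm of the height expected for the seat floor, so all four should be right down.
- **Final pictures:** They show all four standing in the right seats, and the spice jar, mushroom and storage jar where they were. The gripper was open and about 0.25 m up, touching nothing. The tea light and shaker show only small in the side picture at the end. A close-up right after placing showed the tea light flat in its seat; the shaker got no close-up after release.
- **Disagreements:** Position estimates from different views differed by up to about 7 mm for the tin and the shaker, and by 2–4 mm for the seats, against 7 mm of play in each seat. The finger opening read 1–6 mm less than the true widths while gripping.
- **Highest force:** While finding the fingertip height I pressed the tips on the worktop with about 50 N. That is below the 120 N wrist limit, but above the 40 N limit for the arm and gripper body if the fingertips count towards it.

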